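# Hold the white egg up to the candling lamp

## Task

Switch the candling lamp on by pressing its green button fully down, then pick the one white egg out of the rack and hold it up in the air to the lamp: blunt end towards the lamp, in line with the lamp's tilted barrel, centred on its mouth and about 15 mm short of it. Do not let the egg touch the lamp, do not shift the lamp or the brown eggs, and finish while still holding the egg steady there; do not put it down or let go.

Things in the scene. Friction and masses are not known exactly. Their poses are not given: they have to be found in the camera images.
- white_egg_center (a point): centre (mid-length, on the axis) of the only white egg; rigid, 57 mm long, 44 mm across at its widest (3 mm from here to the blunt side), about 60 g. It lies on its side in the rack, long axis level, 42 mm above the table, its lowest line 8 mm clear of the rack's slab. x axis: along the egg's long axis to its blunt end, 28.5 mm away; the pointed end is 28.5 mm along -x
- white_egg_blunt (a point): the outermost point of the white egg's blunt end, on its long axis, 28.5 mm from its centre
- white_egg: the white egg itself, 57 x 44 mm; origin at its centre, x axis towards the blunt end
- rack: blue egg rack, fixed: a slab 165 (x) x 205 (y) x 12 mm with 2 x 2 cradles 72 mm apart in x, 95 mm in y; a cradle is four 8 mm pins, tops under 27 mm above the table, within 19 mm of the egg's centre lengthwise and 14 mm sideways. Eggs lie along its x axis, blunt ends to +x, away from the robot; any may be the white one. Origin: centre of the underside
- brown_egg_1: a brown egg in the rack, same size as the white one, to be left where it lies; origin at its centre, x axis to its blunt end
- brown_egg_2: a brown egg in the rack, same size as the white one, to be left where it lies; origin at its centre, x axis to its blunt end
- brown_egg_3: a brown egg in the rack, same size as the white one, to be left where it lies; origin at its centre, x axis to its blunt end
- lamp_mouth (a point): centre of the lamp's mouth, a pale window in a black rim (42 mm across) on a yellow barrel (38 mm across, 50 mm long). x axis: the barrel's axis, from the mouth back into the lamp; the held egg's x axis must point the same way, the egg waiting on the -x side. y is level. The mouth faces the robot and looks 11 to 29 degrees below level, 0.16 to 0.27 m above the table
- lamp: the whole lamp: dark round foot 130 mm across, 16 mm high, fixed to the table, with a steel post 16 mm across and 357 mm high in its middle; a clamp on the post carries the yellow barrel, whose mouth is 78 mm from the post's axis, towards the robot. Origin: centre of the foot's underside
- switch (a joint): travel of the lamp's green push button in m: 0 is up, 0.006 is fully down; a spring returns it, fully down takes 5 N
- switch_top (a point): centre of the top face of the green push button (32 mm across) in a grey collar on a white box (100 x 80 x 35 mm) fixed to the table between rack and lamp; it is pressed straight down
There are look-alikes about, which are no part of the job. Of the things like the white_egg, leave any that is turquoise; of the rest the smaller one is meant.

How it is judged:
On the way, in this order (a step that is already met when the one before it is completed fails the run):
1. the lamp's green button is pressed down (value of joint switch above 0.0045 m), for 0.05 s.
2. the white egg is lifted clear of the rack in the fingers (height (world z) of white_egg_center above 0.09 m and contact force between white_egg and the fingers above 1 N), for 0.2 s.
At the end, for the whole second after the job is handed in: The white egg is held still in the fingers, clear of lamp and rack: blunt end 4 to 28 mm short of the lamp mouth and within 11 mm of its axis each way, egg axis within 0.22 rad of the barrel's; brown eggs within 12 mm and lamp mouth within 8 mm of their starts (contact force between white_egg and the fingers above 1 N and x of white_egg_blunt in the frame of lamp_mouth between -0.028 and -0.004 m and y of white_egg_blunt in the frame of lamp_mouth between -0.011 and 0.011 m and z of white_egg_blunt in the frame of lamp_mouth between -0.011 and 0.011 m and x of white_egg_center in the frame of lamp_mouth below -0.028 m and angle between the x axis of white_egg_center and the x axis of lamp_mouth, either way round below 0.22 rad and height (world z) of white_egg_center above 0.1 m and linear speed of white_egg below 0.02 m/s and angular speed of white_egg below 0.3 rad/s and contact force between white_egg and lamp below 0.1 N and contact force between white_egg and rack below 0.1 N and distance of each of brown_egg_1, brown_egg_2, brown_egg_3 from where it was at the start of the episode below 0.012 m and distance of lamp_mouth from where it was at the start of the episode below 0.008 m); the arm keeps its last pose, push and grip.
It fails at once if the egg touches the lamp (contact force between white_egg and lamp above 0.5 N).
It fails at once if a brown egg is shifted (distance of any of brown_egg_1, brown_egg_2, brown_egg_3 from where it was at the start of the episode above 0.012 m).
It fails at once if the lamp is shifted (distance of lamp_mouth from where it was at the start of the episode above 0.008 m).
It also fails if it takes over 50 s, if anything falls off the work surface, if the arm or the gripper's body presses on something with over 40 N, if the wrist force passes 120 N, or if a joint passes its speed limit or range.

## Robot

A 6-joint arm with a two-finger parallel gripper is mounted at the origin on the work surface. World frame = base frame: x ahead of the robot, y to its left, z up, the work surface at z = 0. Lengths are in m, angles in rad, forces in N, time in s.
With the tool pointing down it reaches from about 0.375 to 0.975 m from the base axis. Payload 3.8 kg.
Tool frame: the origin (TCP) lies midway between the tips of the shut fingers; the grasp point (between the pads) lies behind it (tcp_to_grasp is the z of the grasp point in the tool frame, in m); z points along the fingers, x is the direction in which the jaws open and shut, and the axes are right-handed (so a half turn about z gives the same grasp; the last joint's range is limited). The gripper opens to 85 mm and grips with 20 to 120 N. Pads are 22 mm wide; open, the fingers measure 114 mm over their backs; the gripper's body (76 mm by 85 mm) begins 54 mm behind the grasp point. The pads swing forward as they close: fully open they stand 13 mm farther back than shut.
Start: joints at [-1.318, 0.264, 1.604, -0, 1.274, -0.037], TCP at [0.193, -0.647, 0.231] pointing down, gripper open.
Joint ranges: [-2.63, 2.63], [-0.94, 2.18], [0.31, 2.57], [-1.31, 4.45], [0, 2.66], [-2.55, 2.55]. Speed limits (rad/s): [2.57, 2.57, 3.14, 3.14, 3.14, 3.14].

## Interface

Orientations are given as a unit quaternion [x, y, z, w].
In Python, from station import * gives the robot as it stands. The module is installed in compiled form; this text tells all that it offers.
- The arm moves only by the shell command python3 -m pendant 'ROWS' [FORCE]. ROWS is a JSON object of lists of equal length, an entry for each row: "angular": the turn, a rotation vector about the world's x, y, z as a fraction of full scale, a list of three; "translation": the shift along the world's x, y, z as a fraction of full scale, a list of three; "jaw": the closure, from 0 (fully open) to 1 (shut). In form: {"angular": [[wx, wy, wz], ...], "translation": [[x, y, z], ...], "jaw": [jaw, ...]}. A call has 1 to 5 rows; each row is the pose to reach, as a shift and turn from the pose commanded when the call began; what a row does not reach only later rows make up. Full scale, the value 1, is 200 mm for a shift and 45 degrees for a turn. A row lasts 1/10 s, in which the tool goes at most 50 mm and 8.59 degrees, less where a joint would pass 70% of its speed; a pose out of reach is approached as far as the arm can. A call with a number of a shift or a turn outside -1 to 1 is refused whole. A call with a gripper value outside its range is refused whole. The fingers move at their own pace and stop on an object; FORCE is the grip in N (left out, the last holds). Time passes only in rows, so rows that repeat a pose let the fingers close. It gives the time, the measured TCP pose, the force and the opening at its end, in the units of the state.
- state(): the state, without advancing time (a new reading comes with each control period).
- get_image(name): name is "scene" or "top" or "wrist"; returns a dict with "pixels" (400x640x3 uint8, blue, green, red), "camera_matrix" (3x3 intrinsics, pixels), "distortion" ([k1, k2, p1, p2, k3] as OpenCV has them; the pictures are not rectified), "eye" and "rotation" of the camera in the world; the wrist camera has in their place "hand_eye" (4x4, takes a point from camera to tool coordinates, whose origin is the TCP and whose axes are the tool frame's). Camera axes: x right, y down, z forward; pixel columns grow to the right and rows downward; lengths in m; the calibration is good to about 2 mm. A picture is of the moment at which its call begins: read the wrist's pose just before it. There is no depth.
- finish_job(): hands the job in, once; it reports no verdict.
The state is a dict: "time": time; "q": joint angles; "qd": joint speeds; "effort": joint torques, N m; "ee_pos": TCP position; "tool_rot": TCP orientation; "ft_force": force on the tool from outside, world axes, zero at the start; "torque": the same for the moment, N m; "grip_width": finger opening in m.
Only numpy, scipy, OpenCV 4.12 (cv2) and the standard library are available. Lean on these libraries where they do the work, as an engineer would, in place of code of your own. Each camera call takes 0.05 s, during which the arm holds its last target. There are 200 camera calls.

## Working session

There is one attempt and no reset: what is moved stays moved. The work goes in short steps, Python scripts to look and compute and a shell command to move; the robot and the scene stay as the last step left them, time stands still between calls to the robot, and variables do not carry over. Pictures are saved under pics/ and viewed, about 8 in all and at most 12, crops included, and the job is handed in when it is done.

```bash
mkdir -p pics; python3 - <<'E'
from station import *
import cv2,numpy as np
s=state();print(s)
for n in("scene","top"):
    d=get_image(n);cv2.imwrite(f"pics/{n}0.png",d["pixels"]);np.savez(f"{n}0.npz",**d)
    print(n,d["camera_matrix"],d["distortion"],d["eye"],d["rotation"])
E
```

```text
{'time': 0.0, 'q': array([-1.31792188e+00,  2.64773792e-01,  1.60537628e+00,  6.13817361e-06,
        1.27368506e+00, -3.68749453e-02]), 'qd': array([-0.00117286,  0.00062448, -0.00085773,  0.0015242 , -0.00033456,
       -0.00114117]), 'effort': array([-2.49815574e-03, -5.15117812e+01, -3.67316043e+01, -3.46101087e-04,
        1.28512413e-02,  3.02990725e-05]), 'ee_pos': array([ 0.19268996, -0.64615346,  0.22994688]), 'tool_rot': array([ 8.01781992e-01, -5.97615579e-01, -8.71838381e-04, -7.05043372e-04]), 'ft_force': array([-0.64828181, -0.26689791,  0.23508542]), 'torque': array([ 0.02468657, -0.01980681, -0.03450268]), 'grip_width': 0.08551404272102109}
scene [[383.00288859   0.         315.27640333]
 [  0.         383.00288859 194.03052666]
 [  0.           0.           1.        ]] [-0.03350032  0.          0.          0.          0.        ] [1.11265869 0.11472141 0.69701406] [ 0.53094406  0.76052664 -0.31046333 -0.20811092]
top [[414.80343086   0.         320.48009146]
 [  0.         414.80343086 197.52979807]
 [  0.           0.           1.        ]] [0.02416774 0.         0.         0.         0.        ] [ 0.50859167 -0.089424    0.97949274] [ 0.71199393 -0.70088158  0.03650394 -0.02229608]
```

View pics/scene0.png

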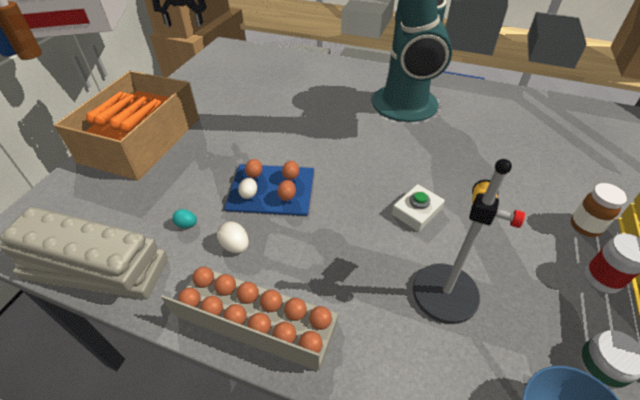

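View pics/top0.png

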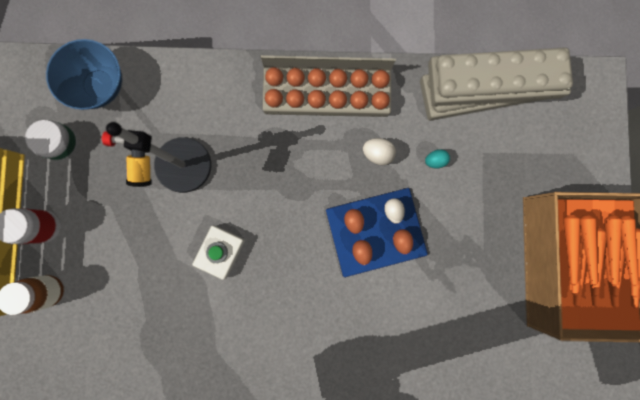

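The top view shows the rack with the white egg at (396,210), the large decoy egg at (379,151), a turquoise egg at (437,158), the button at (216,252), the barrel at (138,170) and the foot at (183,165). In the scene view the white egg is at (248,188), the button at (421,200) and the foot at (446,293). The barrel is hidden behind its clamp there.

```bash
cat > h.py <<'E'
import cv2,numpy as np
from scipy.spatial.transform import Rotation as R
def rays(d,px,T=None):
    px=np.asarray(px,float).reshape(-1,1,2)
    n=cv2.undistortPoints(px,d["camera_matrix"],d["distortion"])[:,0]
    v=np.c_[n,np.ones(len(n))]
    if T is None: Rm=R.from_quat(d["rotation"]).as_matrix() if np.size(d["rotation"])==4 else d["rotation"]; e=d["eye"]
    else: Rm=T[:3,:3];e=T[:3,3]
    v=v@Rm.T; return e,v/np.linalg.norm(v,axis=1)[:,None]
def plane(d,px,z,T=None):
    e,v=rays(d,px,T); return e+v*((z-e[2])/v[:,2])[:,None]
def tri(views): # list of (eye,dir)
    A=sum(np.eye(3)-np.outer(v,v) for e,v in views);b=sum((np.eye(3)-np.outer(v,v))@e for e,v in views)
    p=np.linalg.solve(A,b); return p,[np.linalg.norm(np.cross(p-e,v)) for e,v in views]
def project(d,P,T=None):
    if T is None: Rm=R.from_quat(d["rotation"]).as_matrix();e=d["eye"]
    else: Rm=T[:3,:3];e=T[:3,3]
    Q=(np.atleast_2d(P)-e)@Rm
    return cv2.projectPoints(Q,np.zeros(3),np.zeros(3),d["camera_matrix"],d["distortion"])[0][:,0]
def blobs(img,lo,hi,roi=None,amin=15):
    m=cv2.inRange(cv2.cvtColor(img,cv2.COLOR_BGR2HSV),np.array(lo),np.array(hi))
    if roi: z=np.zeros_like(m);x0,y0,x1,y1=roi;z[y0:y1,x0:x1]=m[y0:y1,x0:x1];m=z
    cs=[c for c in cv2.findContours(m,cv2.RETR_EXTERNAL,cv2.CHAIN_APPROX_NONE)[0] if cv2.contourArea(c)>amin]
    return sorted(cs,key=cv2.contourArea,reverse=True)
def cen(c): m=cv2.moments(c);return np.array([m["m10"]/m["m00"],m["m01"]/m["m00"]])
E
python3 - <<'E'
from h import *
t=dict(np.load("top0.npz"));s=dict(np.load("scene0.npz"))
np.set_printoptions(precision=4,suppress=True)
W=([0,0,130],[180,70,255]);G=([50,100,30],[80,255,255]);Bl=([100,120,30],[125,255,255]);Y=([15,120,80],[32,255,255])
def go(name,rg,rt,rs,z):
    ct=blobs(t["pixels"],*rg,rt);cs=blobs(s["pixels"],*rg,rs)
    print(name,[ (cen(c),cv2.contourArea(c)) for c in ct[:2]],[(cen(c),cv2.contourArea(c)) for c in cs[:2]])
    a,b=cen(ct[0]),cen(cs[0])
    print("  plane",plane(t,a,z),plane(s,b,z))
    et,vt=rays(t,a);es,vs=rays(s,b);print("  tri",*tri([(et,vt[0]),(es,vs[0])]))
    return ct[0],cs[0]
c,_=go("egg",W,(380,192,412,230),(232,172,264,202),.042);print(cv2.minAreaRect(c),plane(t,cv2.boxPoints(cv2.minAreaRect(c)),.042))
go("btn",G,(195,235,235,270),(405,185,435,212),.04)
c,_=go("rack",Bl,(315,180,440,285),(215,155,325,220),.012)
bx=cv2.boxPoints(cv2.minAreaRect(c));print(plane(t,bx,.012),plane(t,bx,.012).mean(0))
c,_=go("barrel",Y,(115,145,165,200),(465,170,505,220),.2)
print(cv2.minAreaRect(c))
D=([0,0,0],[180,90,60])
c=blobs(s["pixels"],*D,(405,255,490,330))[0];print("foot",cv2.fitEllipse(c),plane(s,cv2.fitEllipse(c)[0],.016))
c=blobs(t["pixels"],*D,(155,135,215,195))[0];print("footT",cv2.minEnclosingCircle(c),plane(t,cv2.minEnclosingCircle(c)[0],.012))
im=cv2.resize(t["pixels"][110:215,80:240],None,fx=5,fy=5,interpolation=cv2.INTER_CUBIC);cv2.imwrite("pics/lampT.png",im)
E
```

```text
egg [(array([393.454 , 210.3824]), 319.0)] [(array([247.8346, 187.2964]), 257.0)]
  plane [[ 0.5604 -0.2737  0.042 ]] [[ 0.5593 -0.2755  0.042 ]]
  tri [ 0.5605 -0.2739  0.0437] [np.float64(0.0005723430382604279), np.float64(0.0005723430382604248)]
((393.0, 210.5), (23.0, 18.0), 90.0) [[ 0.586  -0.2522  0.042 ]
 [ 0.5866 -0.2932  0.042 ]
 [ 0.5344 -0.2931  0.042 ]
 [ 0.5337 -0.2523  0.042 ]]
btn [(array([215.42  , 252.4236]), 138.5)] [(array([420.1333, 197.3009]), 92.5)]
  plane [[0.4602 0.125  0.04  ]] [[0.45   0.1219 0.04  ]]
  tri [0.4609 0.1221 0.0509] [np.float64(0.0003771013435976617), np.float64(0.0003771013435976166)]
rack [(array([376.0172, 232.0134]), 5888.0)] [(array([272.0376, 193.0469]), 2398.5)]
  plane [[ 0.511  -0.2389  0.012 ]] [[ 0.5316 -0.2268  0.012 ]]
  tri [ 0.5104 -0.2412 -0.0135] [np.float64(0.0017003617798061615), np.float64(0.0017003617798061065)]
[[ 0.5625 -0.1196  0.012 ]
 [ 0.6182 -0.3169  0.012 ]
 [ 0.4608 -0.3581  0.012 ]
 [ 0.407  -0.1631  0.012 ]] [ 0.5121 -0.2394  0.012 ]
barrel [(array([137.7107, 168.81  ]), 545.5)] [(array([480.0597, 188.5068]), 148.0)]
  plane [[0.6219 0.2381 0.2   ]] [[0.5524 0.2194 0.2   ]]
  tri [0.6141 0.2108 0.2564] [np.float64(0.0033484857320179367), np.float64(0.003348485732017908)]
((137.5, 168.5), (23.0, 27.0), 0.0)
foot ((436.7062072753906, 303.41845703125), (27.422195434570312, 54.52080535888672), 125.25261688232422) [[0.6979 0.2014 0.016 ]]
footT ((186.6707305908203, 163.77642822265625), 28.02904510498047) [[0.6633 0.2054 0.012 ]]
```

View pics/lampT.png

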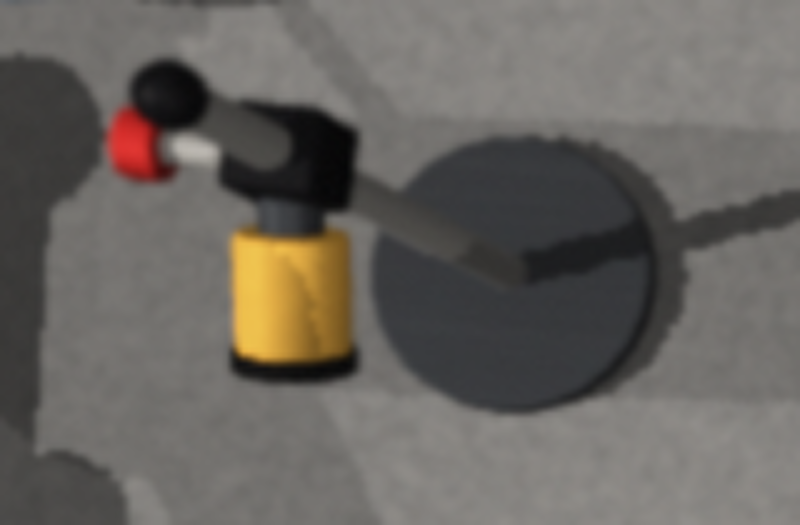

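```bash
python3 - <<'E'
import station
from station import *
from h import *
np.set_printoptions(precision=4,suppress=True)
print([n for n in dir(station) if not n.startswith('_')]); print(globals().get("tcp_to_grasp"))
w=get_image("wrist");print(w["hand_eye"],w["camera_matrix"],w["distortion"]);cv2.imwrite("pics/w0.png",w["pixels"])
t=dict(np.load("top0.npz"));s=dict(np.load("scene0.npz"))
print("foot top",plane(t,[182.7,165],.016),"scene",plane(s,[446.5,293],.016))
f=plane(t,[182.7,165],.016)[0]
print("post top proj",project(t,[[f[0],f[1],.357]]),project(s,[[f[0],f[1],.357]]))
for z in(.2,.23,.26): # barrel rear/front in top crop
    print(z,plane(t,np.array([[291,232],[294,365]])/5+[80,110],z))
# clamp height: clamp centre in scene ~ (484,208)
a=rays(s,[484,207]);print(tri([(a[0],a[1][0]),(f,np.array([0,0,1.]))]))
E
python3 -m pendant '{"angular":[[0,0,0],[0,0,0],[0,0,0],[0,0,0],[0,0,0]],"translation":[[0.2,0.15,0],[0.4,0.35,0],[0.6,0.6,0],[0.8,0.85,0],[0.95,1,0]],"jaw":[1,1,1,1,1]}' 40
```

```text
['MotionError', 'finish_job', 'get_image', 'state', 'tcp_to_grasp']
-0.0187
[[ 1.      0.0004  0.0006 -0.001 ]
 [-0.0006  0.9641  0.2656 -0.0661]
 [-0.0005 -0.2656  0.9641 -0.1423]
 [ 0.      0.      0.      1.    ]] [[278.5844   0.     313.6599]
 [  0.     278.5844 200.7113]
 [  0.       0.       1.    ]] [-0.021  0.     0.     0.     0.   ]
foot top [[0.6596 0.2131 0.016 ]] scene [[0.6686 0.2163 0.016 ]]
post top proj [[111.9136 128.3418]] [[504.031  158.7498]]
0.2 [[0.6454 0.2384 0.2   ]
 [0.5953 0.2348 0.2   ]]
0.23 [[0.6402 0.2258 0.23  ]
 [0.592  0.2223 0.23  ]]
0.26 [[0.6349 0.2132 0.26  ]
 [0.5886 0.2099 0.26  ]]
(array([0.6598, 0.2141, 0.2607]), [np.float64(0.0009862874639765696), np.float64(0.0009862874639765817)])
time: 0.65
ee_pos: [0.3654, -0.4649, 0.2309]
tool_rot: [0.802, -0.598, -0.0, -0.0]
ft_force: [0.8, 0.2, 0.2]
grip_width: 0.0128
```

```bash
python3 -m pendant '{"angular":[[0,0,0],[0,0,0],[0,0,0],[0,0,0],[0,0,0]],"translation":[[0.1,0.2,0],[0.2,0.4,0],[0.2,0.6,0],[0.2,0.8,0],[0.2,1,0]],"jaw":[1,1,1,1,1]}'
python3 -m pendant '{"angular":[[0,0,0],[0,0,0],[0,0,0],[0,0,0],[0,0,0]],"translation":[[0.05,0.2,0],[0.1,0.4,0],[0.15,0.6,0],[0.2,0.8,0],[0.2,1,0]],"jaw":[1,1,1,1,1]}'
python3 -m pendant '{"angular":[[0,0,0],[0,0,0],[0,0,0],[0,0,0],[0,0,0]],"translation":[[0,0.2,-0.1],[0,0.4,-0.2],[0,0.6,-0.4],[0,0.8,-0.5],[0,0.84,-0.5]],"jaw":[1,1,1,1,1]}'
python3 - <<'E'
from station import *
from h import *
s=state();print(s["ee_pos"],s["q"])
w=get_image("wrist");t=get_image("top");cv2.imwrite("pics/a.png",np.hstack([w["pixels"],t["pixels"][150:350,100:420].repeat(2,0).repeat(2,1)])[::1,::1])
im=cv2.imread("pics/a.png");cv2.imwrite("pics/a.png",cv2.resize(im,(800,250)))
T=np.eye(4);T[:3,:3]=R.from_quat(s["tool_rot"]).as_matrix();T[:3,3]=s["ee_pos"];T=T@w["hand_eye"]
for c in blobs(w["pixels"],[50,100,30],[80,255,255],amin=60)[:3]: print(cv2.contourArea(c),cen(c),plane(w,cen(c),.05,T),cv2.boundingRect(c))
E
```

```text
time: 1.15
ee_pos: [0.4046, -0.2649, 0.2309]
tool_rot: [0.802, -0.598, -0.0, -0.0]
ft_force: [1.7, -0.8, -0.2]
grip_width: -0.0005
time: 1.65
ee_pos: [0.4454, -0.0651, 0.2313]
tool_rot: [0.802, -0.598, 0.0, -0.0]
ft_force: [0.5, -0.1, 0.0]
grip_width: -0.0001
time: 2.15
ee_pos: [0.4409, 0.104, 0.1273]
tool_rot: [0.803, -0.596, -0.003, 0.002]
ft_force: [-0.4, -0.1, -0.6]
grip_width: -0.0
[0.44094946 0.10397267 0.12728706] [ 1.75598230e-01 -6.38164213e-02  2.16530994e+00  1.46469462e-03
  1.04766050e+00  1.45217076e+00]
1192.0 [300.02181208 179.24063199] [[0.45941332 0.12205151 0.05      ]] (280, 160, 41, 40)
```

View pics/a.png

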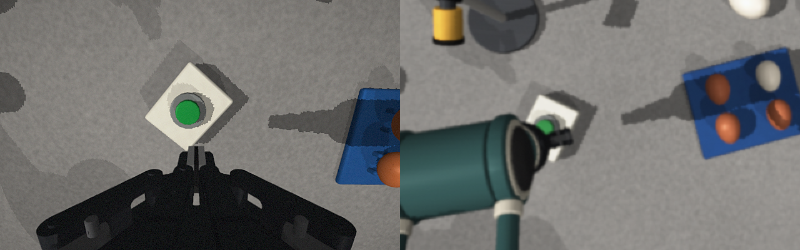

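The wrist view shows the green button at (300,179) in the full frame, which casts to (0.459, 0.122). That agrees with the first measurement. Next I settle and press.

```bash
python3 -m pendant '{"angular":[[0,0,0],[0,0,0]],"translation":[[0,0,0],[0,0,0]],"jaw":[1,1]}'
```

```text
time: 2.45
ee_pos: [0.446, 0.1002, 0.1326]
tool_rot: [0.801, -0.598, 0.001, -0.001]
ft_force: [0.1, -0.3, -0.8]
grip_width: 0.0
```

```bash
python3 -m pendant '{"angular":[[0,0,0],[0,0,0],[0,0,0],[0,0,0]],"translation":[[0.07,0.11,-0.15],[0.07,0.11,-0.3],[0.07,0.11,-0.36],[0.07,0.11,-0.36]],"jaw":[1,1,1,1]}'
python3 -m pendant '{"angular":[[0,0,0],[0,0,0],[0,0,0]],"translation":[[0,0,-0.02],[0,0,-0.04],[0,0,-0.04]],"jaw":[1,1,1]}'
python3 -m pendant '{"angular":[[0,0,0],[0,0,0],[0,0,0]],"translation":[[0,0,-0.02],[0,0,-0.03],[0,0,-0.03]],"jaw":[1,1,1]}'
```

```text
time: 2.85
ee_pos: [0.4576, 0.1219, 0.0581]
tool_rot: [0.801, -0.598, -0.001, 0.001]
ft_force: [-0.3, 0.7, -0.2]
grip_width: -0.0002
time: 3.15
ee_pos: [0.46, 0.1228, 0.0524]
tool_rot: [0.802, -0.598, 0.001, -0.001]
ft_force: [-0.1, -1.9, 4.1]
grip_width: -0.0004
time: 3.45
ee_pos: [0.4604, 0.1231, 0.0505]
tool_rot: [0.802, -0.597, 0.001, -0.0]
ft_force: [-12.6, -5.6, 36.6]
grip_width: 0.0001
```

Button bottomed out (36 N at 5+ mm travel, against a 5 N spring). I retreat and look at the lamp mouth with the wrist camera.

```bash
python3 -m pendant '{"angular":[[0,0,0],[0,0,0],[0,0,0],[0,0,0],[0,0,0]],"translation":[[0,0,0.2],[0,0,0.45],[0,0.1,0.6],[0.05,0.2,0.7],[0.1,0.35,0.7]],"jaw":[1,1,1,1,1]}'
python3 -m pendant '{"angular":[[0.05,-0.17,0],[0.1,-0.34,0],[0.15,-0.51,0],[0.2,-0.68,0],[0.2,-0.68,0]],"translation":[[0,0,0],[0,0,0],[0,0,0],[0,0,0],[0,0,0]],"jaw":[1,1,1,1,1]}'
python3 -m pendant '{"angular":[[0.05,-0.17,0],[0.1,-0.34,0],[0.15,-0.51,0],[0.2,-0.68,0],[0.2,-0.68,0]],"translation":[[0,0,0],[0,0,0],[0,0,0],[0,0,0],[0,0,0]],"jaw":[1,1,1,1,1]}'
python3 - <<'E'
from station import *
from h import *
s=state();print(s["ee_pos"],s["q"],R.from_quat(s["tool_rot"]).as_matrix())
w=get_image("wrist");np.savez("w1.npz",pos=s["ee_pos"],rot=s["tool_rot"],**w);cv2.imwrite("pics/w1.png",w["pixels"])
E
```

```text
time: 3.95
ee_pos: [0.4818, 0.1944, 0.1905]
tool_rot: [0.801, -0.598, 0.003, -0.004]
ft_force: [0.5, -0.3, -0.2]
grip_width: 0.0
time: 4.45
ee_pos: [0.4717, 0.191, 0.1786]
tool_rot: [0.772, -0.575, 0.162, -0.216]
ft_force: [-1.0, 0.5, -0.9]
grip_width: -0.0004
time: 4.95
ee_pos: [0.5212, 0.1966, 0.2365]
tool_rot: [0.705, -0.516, 0.288, -0.394]
ft_force: [1.3, 0.8, 1.0]
grip_width: 0.0001
[0.52122195 0.19657506 0.23645546] [ 0.3248268  -0.45146231  2.56496233 -0.97259276  0.01722834  2.5527339 ] [[ 3.02932454e-01 -5.00170715e-01  8.11209704e-01]
 [-9.53011874e-01 -1.58502761e-01  2.58157398e-01]
 [-5.43792073e-04 -8.51296735e-01 -5.24684261e-01]]
```

View pics/w1.png

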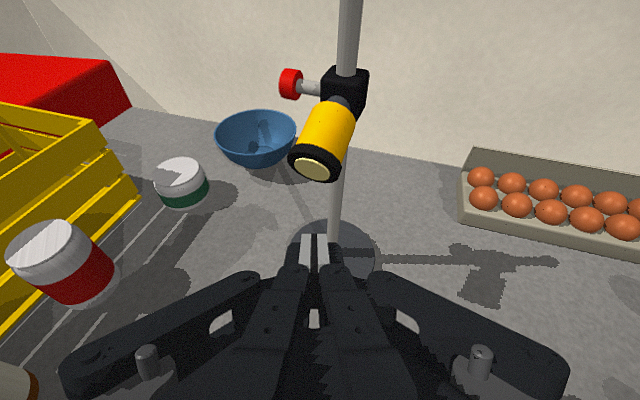

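The mouth's pale window is at about (313,167), with its rim around it and the barrel running up to the clamp at (345,92). I take a second view from further right, backing off the joint limits.

```bash
python3 -m pendant '{"angular":[[-0.05,0.17,0],[-0.1,0.3,0],[-0.1,0.3,0],[-0.1,0.3,0],[-0.1,0.3,0]],"translation":[[-0.05,-0.2,0],[-0.1,-0.4,0],[-0.15,-0.5,0],[-0.15,-0.5,0],[-0.15,-0.5,0]],"jaw":[1,1,1,1,1]}'
python3 - <<'E'
from station import *
from h import *
np.set_printoptions(precision=4,suppress=True)
s=state();print(s["q"])
w=get_image("wrist");np.savez("w2.npz",pos=s["ee_pos"],rot=s["tool_rot"],**w)
post=np.array([.661,.2138,0]);up=np.array([0,0,1.])
V=[]
for f in("w1","w2"):
    d=dict(np.load(f+".npz"));T=np.eye(4);T[:3,:3]=R.from_quat(d["rot"]).as_matrix();T[:3,3]=d["pos"];T=T@d["hand_eye"]
    ys=blobs(d["pixels"],[18,150,90],[30,255,255],(200,0,500,260),100)
    y=max(ys,key=lambda c:cv2.contourArea(c));x,yy,wd,h=cv2.boundingRect(y)
    ws=blobs(d["pixels"],[15,20,140],[32,140,255],(x-30,yy,x+wd+30,min(yy+h+50,399)),60)
    m=[c for c in ws if len(c)>5][0];(c0,ax,an)=cv2.fitEllipse(m)
    print(f,"barrel",(x,yy,wd,h),"window",c0,ax,an,[cv2.contourArea(c) for c in ws])
    e,v=rays(d,c0,T);V.append((e,v[0]))
    # barrel centreline: mouth px -> line by fitted direction
    b=cen(y);e2,vb=rays(d,b,T);n=np.cross(v[0],vb[0]);n/=np.linalg.norm(n)
    zc=n@(e-post)/(n@up);P=post+zc*up
    k=v[0]@(P-e);disc=.078**2-(np.linalg.norm(P-e)**2-k*k);print("  zc",zc,"miss",np.linalg.norm(P-e-k*v[0]))
    for sgn in(-1,1):
        if disc>0:
            M=e+(k+sgn*disc**.5)*v[0];print("  M",M,"axis",(P-M)/.078)
    vis=d["pixels"].copy();cv2.ellipse(vis,(c0,ax,an),(255,0,255),1);cv2.circle(vis,tuple(int(i) for i in b),3,(255,0,0),-1);cv2.imwrite(f"pics/{f}v.png",vis)
M,r=tri(V);print("TRI",M,r);h=np.hypot(*(post-M)[:2]);print("horiz dist",h,"tilt if .078:",np.degrees(np.arccos(h/.078)),"yaw",np.degrees(np.arctan2(post[1]-M[1],post[0]-M[0])))
t=dict(np.load("top0.npz"));print("top px of M (crop5)",(project(t,M)-[80,110])*5)
a=cv2.imread("pics/w1v.png")[40:240,200:460];b=cv2.imread("pics/w2v.png")[0:400,150:550];cv2.imwrite("pics/v.png",np.hstack([cv2.resize(a,(400,308)),cv2.resize(b,(308,308))]))
E
```

```text
time: 5.5
ee_pos: [0.5061, 0.0917, 0.2247]
tool_rot: [0.716, -0.571, 0.278, -0.292]
ft_force: [-0.2, -1.3, -0.1]
grip_width: -0.0001
[ 0.1236 -0.5289  2.5241  0.034   0.3168  1.4422]
w1 barrel (296, 100, 60, 63) window (370.6288757324219, 128.70477294921875) (35.19832992553711, 58.24785232543945) 12.009793281555176 [1389.0, 747.5]
  zc 0.2248493503975577 miss 0.025518117051943484
  M [0.6019 0.1838 0.266 ] axis [ 0.7572  0.3849 -0.5277]
  M [0.7268 0.1934 0.1883] axis [-0.8437  0.261   0.4691]
w2 barrel (200, 37, 13, 52) window (232.61532592773438, 56.15321731567383) (22.825841903686523, 44.177433013916016) 177.84811401367188 [719.5]
  zc 0.22446809135375306 miss 0.016452962411895134
  M [0.6092 0.1702 0.2631] axis [ 0.6647  0.5591 -0.4955]
  M [0.7275 0.2279 0.1862] axis [-0.8524 -0.1813  0.4905]
TRI [0.6435 0.187  0.2405] [np.float64(0.0002786039188756807), np.float64(0.00027860391887570376)]
horiz dist 0.03202459240686328 tilt if .078: 65.75924699507901 yaw 56.821346262733215
top px of M (crop5) [[389.7899 219.6797]]
```

View pics/v.png

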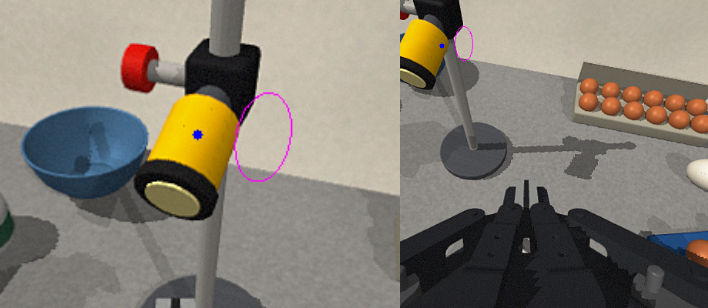

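The masks grabbed wall instead of the window. In the saved pictures the window sits at about (313,167) in w1 and (173,96) in w2, so I redo it with those regions.

```bash
python3 - <<'E'
from h import *
np.set_printoptions(precision=4,suppress=True)
post=np.array([.661,.2138,0]);up=np.array([0,0,1.])
V=[]
for f,roi,yroi in(("w1",(290,148,335,184),(280,90,360,175)),("w2",(148,80,196,116),(140,20,215,112))):
    d=dict(np.load(f+".npz"));T=np.eye(4);T[:3,:3]=R.from_quat(d["rot"]).as_matrix();T[:3,3]=d["pos"];T=T@d["hand_eye"]
    y=blobs(d["pixels"],[18,190,90],[30,255,255],yroi,100)[0]
    ws=blobs(d["pixels"],[15,20,150],[35,150,255],roi,60)
    m=ws[0];(c0,ax,an)=cv2.fitEllipse(m);b=cen(y)
    print(f,"barrel",cv2.boundingRect(y),b,"window",c0,ax,an,[cv2.contourArea(c) for c in ws])
    e,v=rays(d,c0,T);V.append((e,v[0]));_,vb=rays(d,b,T)
    n=np.cross(v[0],vb[0]);n/=np.linalg.norm(n)
    zc=n@(e-post)/(n@up);P=post+zc*up;k=v[0]@(P-e);disc=.078**2-(np.linalg.norm(P-e)**2-k*k)
    print("  zc",zc,"miss",np.linalg.norm(P-e-k*v[0]))
    if disc>0:
        M=e+(k-disc**.5)*v[0];print("  M",M,"axis",(P-M)/.078)
M,r=tri(V);print("TRI",M,r);h=np.hypot(*(post-M)[:2]);print("horiz",h,"tilt if .078:",np.degrees(np.arccos(min(1,h/.078))),"from zc .2607:",np.degrees(np.arctan2(.2607-M[2],h)),"yaw",np.degrees(np.arctan2(post[1]-M[1],post[0]-M[0])))
t=dict(np.load("top0.npz"));print("top crop5 px",(project(t,M)-[80,110])*5)
E
```

```text
Traceback (most recent call last):
IndexError: list index out of range
```

```bash
python3 - <<'E'
from h import *
for f,p in(("w1",(313,168)),("w2",(173,96))):
    h=cv2.cvtColor(np.load(f+".npz")["pixels"],cv2.COLOR_BGR2HSV);x,y=p
    print(f,h[y-4:y+5:4,x-12:x+13:6].tolist())
E
```

```text
w1 [[[23, 109, 117], [26, 111, 117], [26, 104, 120], [23, 106, 212], [17, 153, 15]], [[24, 108, 120], [25, 107, 121], [25, 118, 119], [25, 107, 122], [25, 109, 182]], [[26, 104, 125], [25, 102, 122], [25, 96, 120], [24, 111, 119], [25, 99, 119]]]
w2 [[[25, 110, 216], [120, 255, 9], [34, 66, 27], [120, 22, 23], [34, 223, 8]], [[24, 103, 111], [23, 109, 204], [0, 106, 12], [15, 32, 16], [86, 78, 23]], [[26, 112, 112], [25, 107, 121], [24, 106, 173], [160, 48, 16], [28, 195, 17]]]
```

```bash
cat > lamp.py <<'E'
from h import *
np.set_printoptions(precision=4,suppress=True)
post=np.array([.661,.2138,0]);up=np.array([0,0,1.])
V=[]
for f,roi,yroi in(("w1",(285,140,345,190),(280,90,360,175)),("w2",(135,70,205,130),(130,15,215,112))):
    d=dict(np.load(f+".npz"));T=np.eye(4);T[:3,:3]=R.from_quat(d["rot"]).as_matrix();T[:3,3]=d["pos"];T=T@d["hand_eye"]
    y=blobs(d["pixels"],[18,190,90],[30,255,255],yroi,100)[0]
    ws=blobs(d["pixels"],[18,80,90],[32,140,255],roi,60)
    m=cv2.convexHull(ws[0]);(c0,ax,an)=cv2.fitEllipse(m);b=cen(y)
    print(f,"barrel",cv2.boundingRect(y),b,"window",c0,ax,an,cen(m),[cv2.contourArea(c) for c in ws])
    e,v=rays(d,c0,T);V.append((e,v[0]));_,vb=rays(d,b,T)
    n=np.cross(v[0],vb[0]);n/=np.linalg.norm(n)
    zc=n@(e-post)/(n@up);P=post+zc*up;k=v[0]@(P-e);disc=.078**2-(np.linalg.norm(P-e)**2-k*k)
    print("  zc",zc,"miss",np.linalg.norm(P-e-k*v[0]))
    if disc>0:
        M=e+(k-disc**.5)*v[0];print("  M",M,"axis",(P-M)/.078)
M,r=tri(V);print("TRI",M,r);h=np.hypot(*(post-M)[:2]);print("horiz",h,"tilt if .078:",np.degrees(np.arccos(min(1,h/.078))),"from zc .2607:",np.degrees(np.arctan2(.2607-M[2],h)),"yaw",np.degrees(np.arctan2(post[1]-M[1],post[0]-M[0])))
t=dict(np.load("top0.npz"));print("top crop5 px",(project(t,M)-[80,110])*5)
a=d["pixels"][0:140,100:300].copy();cv2.ellipse(a,((c0[0]-100,c0[1]),ax,an),(255,0,255),1);cv2.imwrite("pics/w2c.png",cv2.resize(a,None,fx=3,fy=3))
E
python3 lamp.py
```

```text
w1 barrel (296, 100, 60, 63) [328.8861 128.0204] window (311.5821228027344, 168.54251098632812) (18.313520431518555, 37.66075134277344) 112.97115325927734 [311.5496 168.5094] [503.0]
  zc 0.26371398329074774 miss 0.07284542717557209
  M [0.5906 0.2214 0.231 ] axis [ 0.9028 -0.0971  0.4189]
w2 barrel (143, 25, 70, 75) [180.7628  58.1838] window (162.41908264160156, 100.40723419189453) (14.838055610656738, 46.1876220703125) 117.47035217285156 [162.47   100.3975] [501.0]
  zc 0.26347489260899337 miss 0.07572996938670225
  M [0.5907 0.223  0.2309] axis [ 0.9011 -0.118   0.4173]
TRI [0.5879 0.2205 0.2335] [np.float64(5.914000611190758e-05), np.float64(5.914000611188562e-05)]
horiz 0.073390724171603 tilt if .078: 19.795610021585865 from zc .2607: 20.327815992591564 yaw -5.226141792727746
top crop5 px [[294.5797 375.1641]]
```

View pics/w2c.png

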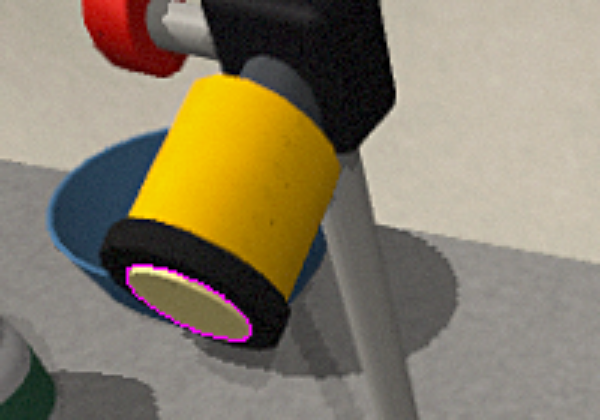

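The fit is good: mouth (0.589, 0.2215, 0.2325), tilt about 22°, yaw about -6°. All sources agree within 3 mm. Next is the egg.

```bash
cat > to.py <<'E'
import sys
from station import *
from h import *
np.set_printoptions(precision=3,suppress=True)
def to(pos,rot):
    s=state();rv=(rot*R.from_quat(s["tool_rot"]).inv()).as_rotvec()
    print("q",s["q"],"shift/200mm",(np.array(pos)-s["ee_pos"])/.2,"turn/45deg",np.degrees(rv)/45)
down=lambda yaw:R.from_euler('z',yaw,degrees=True)*R.from_quat([np.sqrt(.5),-np.sqrt(.5),0,0])
E
python3 -c "
from to import *
to([.563,-.274,.16],down(15)); print(down(15).as_matrix())"
```

```text
q [ 0.121 -0.53   2.522  0.042  0.32   1.431] shift/200mm [ 0.282 -1.826 -0.331] turn/45deg [-0.165  1.045  0.042]
[[ 0.259 -0.966  0.   ]
 [-0.966 -0.259 -0.   ]
 [ 0.     0.    -1.   ]]
```

```bash
python3 -m pendant '{"angular":[[-0.03,0.18,0],[-0.06,0.36,0.02],[-0.08,0.52,0.02],[-0.08,0.52,0.02],[-0.08,0.52,0.02]],"translation":[[0,-0.2,0],[0.05,-0.4,0],[0.1,-0.6,0],[0.14,-0.8,0],[0.14,-0.92,0]],"jaw":[1,1,1,1,1]}'
python3 -m pendant '{"angular":[[-0.03,0.18,0],[-0.06,0.36,0.02],[-0.08,0.52,0.02],[-0.08,0.52,0.02],[-0.08,0.52,0.02]],"translation":[[0,-0.2,-0.05],[0.05,-0.4,-0.1],[0.1,-0.6,-0.2],[0.14,-0.8,-0.33],[0.14,-0.9,-0.33]],"jaw":[1,0,0,0,0]}'
python3 -m pendant '{"angular":[[0,0,0],[0,0,0]],"translation":[[0,0,0],[0,0,0]],"jaw":[0,0]}'
python3 - <<'E'
from to import *
to([.563,-.274,.16],down(15))
s=state();w=get_image("wrist");d=w;T=np.eye(4);T[:3,:3]=R.from_quat(s["tool_rot"]).as_matrix();T[:3,3]=s["ee_pos"];T=T@w["hand_eye"]
px=project(w,np.array([.56,-.275,.042]),T)[0];print("expected px",px)
x,y=px.astype(int)
for c in blobs(w["pixels"],[0,0,120],[180,70,255],(max(x-70,0),max(y-70,0),x+70,y+70),200)[:2]:
    el=cv2.fitEllipse(c);print(cv2.contourArea(c),cen(c),el,plane(w,[cen(c),el[0]],.042,T))
    a=np.radians(el[2]);ends=[np.array(el[0])+k*el[1][1]/2*np.array([-np.sin(a),np.cos(a)]) for k in(-1,1)];E=plane(w,ends,.042,T);print("ends",E,np.degrees(np.arctan2(*(E[0]-E[1])[1::-1])))
cv2.imwrite("pics/egg.png",w["pixels"])
E
```

```text
time: 6.05
ee_pos: [0.5374, -0.0958, 0.2263]
tool_rot: [0.769, -0.604, 0.145, -0.151]
ft_force: [-0.3, 0.5, -0.7]
grip_width: 0.0001
time: 6.55
ee_pos: [0.5623, -0.2744, 0.1533]
tool_rot: [0.792, -0.611, -0.001, -0.002]
ft_force: [-0.9, 1.2, -0.3]
grip_width: 0.0581
time: 6.75
ee_pos: [0.5623, -0.2728, 0.1587]
tool_rot: [0.792, -0.61, 0.003, -0.003]
ft_force: [0.4, 0.5, 0.4]
grip_width: 0.0846
q [-0.494  0.22   1.796  0.005  1.119  0.816] shift/200mm [ 0.003 -0.006  0.006] turn/45deg [-0.001  0.011  0.005]
expected px [315.977 199.239]
3770.0 [331.712 159.064] ((1393.7940673828125, -1016.283203125), (576.668701171875, 3112.8564453125), 0.0) [[ 0.601 -0.279  0.042]
 [ 1.226 -0.596  0.042]]
ends [[ 1.365 -0.356  0.042]
 [ 0.465 -1.909  0.042]] 59.929305578203184
1959.0 [316.776 199.316] ((316.7736511230469, 199.28836059570312), (44.230140686035156, 56.54133987426758), 179.76377868652344) [[ 0.56  -0.276  0.042]
 [ 0.56  -0.276  0.042]]
ends [[ 0.532 -0.283  0.042]
 [ 0.587 -0.269  0.042]] -164.80519337470824
```

View pics/egg.png

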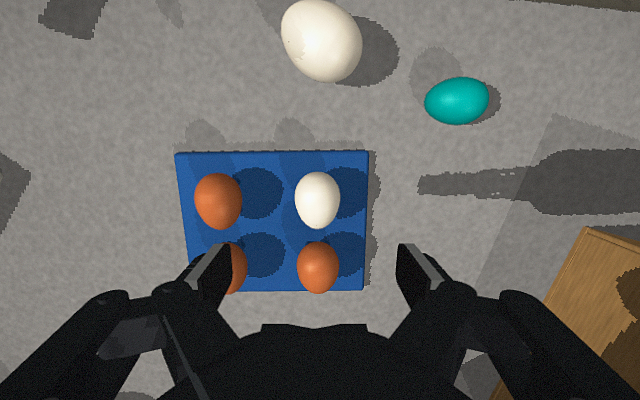

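The wrist view shows the white egg at (317,199), centre (0.560, -0.276) and yaw 15°, centred between the open jaws. I descend and grip.

```bash
python3 -m pendant '{"angular":[[0,0,0],[0,0,0],[0,0,0],[0,0,0],[0,0,0]],"translation":[[0,-0.01,-0.2],[0,-0.01,-0.4],[0,-0.01,-0.55],[0,-0.01,-0.65],[0,-0.01,-0.70]],"jaw":[0,0,0,0,0]}'
python3 -m pendant '{"angular":[[0,0,0],[0,0,0],[0,0,0],[0,0,0],[0,0,0]],"translation":[[0,0,0],[0,0,0],[0,0,0],[0,0,0],[0,0,0]],"jaw":[0,0.3,0.5,1,1]}' 35
python3 -m pendant '{"angular":[[0,0,0],[0,0,0],[0,0,0]],"translation":[[0,0,0],[0,0,0],[0,0,0]],"jaw":[1,1,1]}'
```

```text
time: 7.3
ee_pos: [0.5609, -0.2728, 0.0171]
tool_rot: [0.793, -0.609, 0.002, -0.003]
ft_force: [0.4, -0.3, 0.9]
grip_width: 0.0855
time: 7.8
ee_pos: [0.5633, -0.2761, 0.0198]
tool_rot: [0.793, -0.609, 0.005, -0.003]
ft_force: [0.2, -0.9, 4.3]
grip_width: 0.043
time: 8.1
ee_pos: [0.5634, -0.2761, 0.0196]
tool_rot: [0.793, -0.61, 0.005, -0.003]
ft_force: [-1.0, -1.6, 6.2]
grip_width: 0.0429
```

```bash
python3 -m pendant '{"angular":[[0,0,0],[0,0,0],[0,0,0],[0,0,0],[0,0,0]],"translation":[[0,0,0.05],[0,0,0.15],[0,0,0.3],[0,0,0.45],[0,0,0.6]],"jaw":[1,1,1,1,1]}'
python3 -m pendant '{"angular":[[0,0,0],[0,0,0],[0,0,0],[0,0,0],[0,0,0]],"translation":[[0,0,0.1],[0,0,0.2],[0,0,0.2],[0,0,0.2],[0,0,0.2]],"jaw":[1,1,1,1,1]}'
python3 - <<'E'
from to import *
s=state();w=get_image("wrist");np.savez("w3.npz",**w)
he=w["hand_eye"]
def pxt(p): # tool-frame point -> pixel
    return project(w,np.atleast_2d(p),he)
print("expect egg centre px",pxt([0,.003,-.0187]),"ends",pxt([[0,.0315,-.0187],[0,-.0255,-.0187]]))
for c in blobs(w["pixels"],[0,0,120],[180,70,255],(240,180,400,400),300)[:3]:
    print(cv2.contourArea(c),cen(c),cv2.boundingRect(c))
cv2.imwrite("pics/held.png",w["pixels"][100:400,150:500])
E
```

```text
time: 8.6
ee_pos: [0.561, -0.2742, 0.1385]
tool_rot: [0.793, -0.61, 0.002, -0.003]
ft_force: [0.3, -0.5, -0.9]
grip_width: 0.043
time: 9.1
ee_pos: [0.5607, -0.2742, 0.176]
tool_rot: [0.793, -0.609, 0.002, -0.002]
ft_force: [-0.4, -0.5, -1.2]
grip_width: 0.043
expect egg centre px [[315.441 269.003]] ends [[315.314 317.825]
 [315.581 214.186]]
8629.0 [314.193 276.382] (263, 217, 103, 112)
2062.0 [385.761 216.538] (368, 180, 32, 88)
```

View pics/held.png

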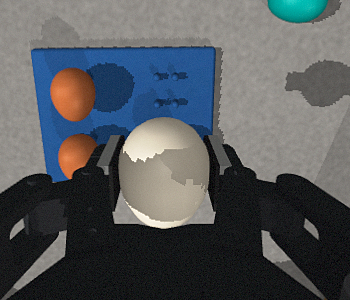

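The view shows the egg firmly in the pads (in the full frame, centre about (314,276)) with its cradle empty behind it. It sits where predicted within about 2 mm.

```bash
cat >> to.py <<'E'
M=np.array([.589,.2215,.2325]);a=np.array([.921,-.098,.377]);a/=np.linalg.norm(a)
X=np.array([a[1],-a[0],0]);X/=np.linalg.norm(X)
F=R.from_matrix(np.c_[X,-a,np.cross(X,-a)])
def goal(gap,blunt=(0,-.0252,-.0224)): return M-gap*a-F.apply(blunt)
E
python3 -c "
from to import *
print(F.as_matrix(),goal(.1),goal(.015));to(goal(.1),F);to(goal(.015),F)"
```

```text
[[-0.106 -0.921  0.375]
 [-0.994  0.098 -0.04 ]
 [-0.    -0.377 -0.926]] [0.482 0.233 0.165] [0.56  0.225 0.197]
q [-0.497  0.206  1.78   0.004  1.152  0.812] shift/200mm [-0.393  2.535 -0.056] turn/45deg [ 0.037 -0.487 -0.46 ]
q [-0.497  0.206  1.78   0.004  1.152  0.812] shift/200mm [-0.001  2.494  0.104] turn/45deg [ 0.037 -0.487 -0.46 ]
```

```bash
python3 -m pendant '{"angular":[[0,0,0],[0,0,0],[0,0,0],[0,0,0],[0,0,0]],"translation":[[-0.05,0.1,0],[-0.1,0.28,0],[-0.2,0.46,0],[-0.3,0.64,0],[-0.39,0.82,0]],"jaw":[1,1,1,1,1]}'
python3 -m pendant '{"angular":[[0,-0.06,-0.06],[0,-0.12,-0.12],[0.02,-0.2,-0.2],[0.02,-0.25,-0.23],[0.02,-0.25,-0.23]],"translation":[[0,0.2,0],[0,0.38,0],[0,0.56,0],[0,0.74,0],[0,0.9,0]],"jaw":[1,1,1,1,1]}'
python3 -m pendant '{"angular":[[0,-0.06,-0.06],[0,-0.12,-0.12],[0.02,-0.2,-0.2],[0.02,-0.25,-0.23],[0.02,-0.25,-0.23]],"translation":[[0,0.18,0],[0,0.36,0],[0,0.54,0],[0,0.72,-0.05],[0,0.8,-0.05]],"jaw":[1,1,1,1,1]}'
python3 -m pendant '{"angular":[[0,0,0],[0,0,0],[0,0,0]],"translation":[[0,0,0],[0,0,0],[0,0,0]],"jaw":[1,1,1]}'
python3 - <<'E'
from to import *
to(goal(.1),F)
s=state();w=get_image("wrist");sc=get_image("scene");t=get_image("top")
np.savez("w4.npz",pos=s["ee_pos"],rot=s["tool_rot"],**w);np.savez("s4.npz",**sc);np.savez("t4.npz",**t)
cv2.imwrite("pics/s4.png",np.hstack([cv2.resize(sc["pixels"][120:320,340:560],(440,400)),cv2.resize(t["pixels"][90:270,60:220],(356,400))]))
E
```

```text
time: 9.65
ee_pos: [0.4818, -0.1094, 0.1761]
tool_rot: [0.793, -0.61, 0.002, -0.002]
ft_force: [1.0, 1.2, -0.3]
grip_width: 0.0427
time: 10.15
ee_pos: [0.4813, 0.0704, 0.176]
tool_rot: [0.73, -0.675, 0.075, -0.067]
ft_force: [0.5, -0.1, -0.1]
grip_width: 0.0428
time: 10.65
ee_pos: [0.4808, 0.2309, 0.1644]
tool_rot: [-0.657, 0.728, -0.147, 0.131]
ft_force: [0.5, -1.6, -0.5]
grip_width: 0.043
time: 10.95
ee_pos: [0.4836, 0.228, 0.1672]
tool_rot: [-0.655, 0.729, -0.148, 0.132]
ft_force: [-0.5, 0.2, -0.4]
grip_width: 0.0429
q [ 0.549 -0.141  2.209 -0.345  0.783  2.437] shift/200mm [-0.008  0.024 -0.013] turn/45deg [0.004 0.015 0.002]
```

View pics/s4.png

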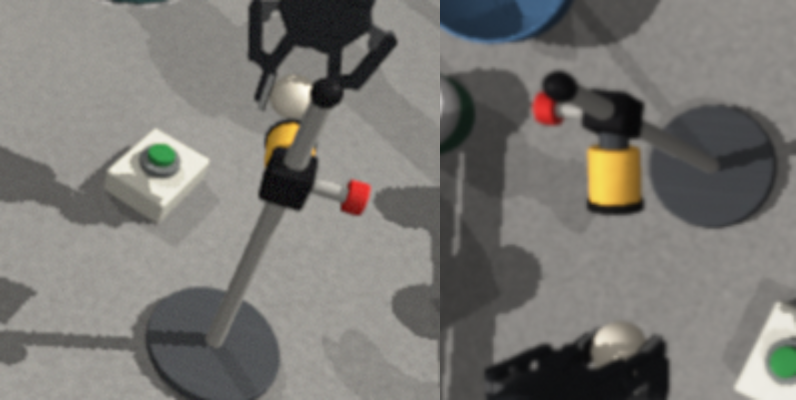

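The scene and top crops show the egg held short of the barrel, in line with it, with the button and lamp undisturbed. I advance along the axis to a 45 mm gap, then check from the wrist.

```bash
python3 -m pendant '{"angular":[[0,0.01,0],[0,0.01,0],[0,0.01,0],[0,0.01,0],[0,0.01,0]],"translation":[[0.06,0,0.02],[0.12,0,0.04],[0.19,0,0.07],[0.25,0,0.09],[0.25,0,0.09]],"jaw":[1,1,1,1,1]}'
python3 -m pendant '{"angular":[[0,0,0],[0,0,0],[0,0,0]],"translation":[[0,0,0],[0,0,0],[0,0,0]],"jaw":[1,1,1]}'
python3 - <<'E'
from to import *
to(goal(.045),F);to(goal(.015),F)
s=state();w=get_image("wrist");t=get_image("top");np.savez("t5.npz",**t)
T=np.eye(4);T[:3,:3]=R.from_quat(s["tool_rot"]).as_matrix();T[:3,3]=s["ee_pos"];Tc=T@w["hand_eye"]
b=T[:3,:3]@[0,-.0252,-.0224]+T[:3,3];print("blunt world",b,"in lamp",F.inv().apply(b-M))
pts=np.array([b,b-.057*(-T[:3,1]),M,M+.0211*X,M-.0211*X,M-.021*np.cross(X,-a),M+.05*a])
pw=project(w,pts,Tc);pt=project(t,pts);print(pw,pt)
v=w["pixels"].copy();u=t["pixels"].copy()
for p in pw: cv2.circle(v,tuple(int(round(i)) for i in p),2,(255,0,255),-1)
for p in pt: cv2.circle(u,tuple(int(round(i)) for i in p),0,(255,0,255),-1)
cv2.imwrite("pics/f5.png",np.hstack([v[0:400,140:500],cv2.resize(u[110:230,70:200],(433,400),interpolation=cv2.INTER_NEAREST)]))
c=blobs(w["pixels"],[0,0,110],[180,70,255],(240,180,400,400),300)
print([(cen(i),cv2.boundingRect(i),cv2.contourArea(i)) for i in c[:2]])
E
```

```text
time: 11.6
ee_pos: [0.5367, 0.2294, 0.1876]
tool_rot: [-0.655, 0.73, -0.146, 0.131]
ft_force: [-0.4, 0.8, -0.6]
grip_width: 0.0427
time: 11.9
ee_pos: [0.5331, 0.229, 0.1852]
tool_rot: [-0.656, 0.729, -0.145, 0.129]
ft_force: [-0.2, -0.2, -0.9]
grip_width: 0.0429
q [ 0.493 -0.071  2.108 -0.306  0.801  2.35 ] shift/200mm [-0.002 -0.007  0.   ] turn/45deg [0.003 0.005 0.   ]
q [ 0.493 -0.071  2.108 -0.306  0.801  2.35 ] shift/200mm [ 0.136 -0.022  0.057] turn/45deg [0.003 0.005 0.   ]
blunt world [0.548 0.227 0.216] in lamp [-0.002  0.045  0.   ]
[[314.702 216.467]
 [314.509 322.068]
 [318.756 113.417]
 [369.618 113.564]
 [267.822 113.394]
 [319.996 110.852]
 [319.508 -26.335]] [[137.999 207.982]
 [138.369 236.74 ]
 [138.605 184.483]
 [150.47  185.932]
 [126.713 183.031]
 [133.208 187.694]
 [138.275 157.171]]
[(array([317.945, 244.007]), (240, 180, 160, 149), 16999.5)]
```

View pics/f5.png

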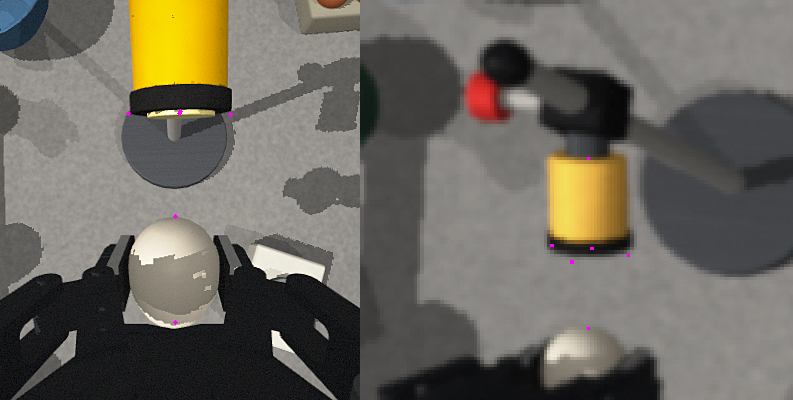

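The predicted points fall on the egg's tip and on the mouth and rim in both views, within about 2 mm. Last comes the 30 mm advance.

```bash
python3 -m pendant '{"angular":[[0,0,0],[0,0,0],[0,0,0],[0,0,0],[0,0,0]],"translation":[[0.03,-0.005,0.01],[0.06,-0.01,0.02],[0.09,-0.015,0.04],[0.12,-0.02,0.05],[0.135,-0.022,0.057]],"jaw":[1,1,1,1,1]}'
python3 -m pendant '{"angular":[[0,0,0],[0,0,0],[0,0,0],[0,0,0],[0,0,0]],"translation":[[0,0,0],[0,0,0],[0,0,0],[0,0,0],[0,0,0]],"jaw":[1,1,1,1,1]}'
python3 - <<'E'
from to import *
to(goal(.015),F)
s=state();w=get_image("wrist");sc=get_image("scene")
T=np.eye(4);T[:3,:3]=R.from_quat(s["tool_rot"]).as_matrix();T[:3,3]=s["ee_pos"];Tc=T@w["hand_eye"]
b=T[:3,:3]@[0,-.0252,-.0224]+T[:3,3];print("blunt in (X,-a,Z)",F.inv().apply(b-M),"qd",np.abs(s["qd"]).max(),s["ft_force"])
pts=np.array([b,b+.057*T[:3,1],M]);pw=project(w,pts,Tc);ps=project(sc,pts)
v=w["pixels"].copy();u=cv2.resize(sc["pixels"][140:240,440:530],(360,400))
for p in pw: cv2.circle(v,tuple(int(round(i)) for i in p),2,(255,0,255),-1)
for p in ps: cv2.circle(u,tuple(int(round(i)) for i in (p-[440,140])*4),2,(255,0,255),-1)
cv2.imwrite("pics/f6.png",np.hstack([v[0:400,140:500],u]))
E
```

```text
time: 12.5
ee_pos: [0.562, 0.2246, 0.1979]
tool_rot: [-0.656, 0.73, -0.146, 0.13]
ft_force: [0.5, -0.1, -0.5]
grip_width: 0.043
time: 13.0
ee_pos: [0.5606, 0.2247, 0.1971]
tool_rot: [-0.656, 0.729, -0.145, 0.129]
ft_force: [-0.5, -0.5, 0.2]
grip_width: 0.0429
q [ 0.459 -0.039  2.055 -0.287  0.812  2.301] shift/200mm [-0.001 -0.001 -0.003] turn/45deg [0.003 0.006 0.   ]
blunt in (X,-a,Z) [-0.     0.015 -0.001] qd 0.0015113985899410376 [-0.518 -0.479  0.153]
```

View pics/f6.png

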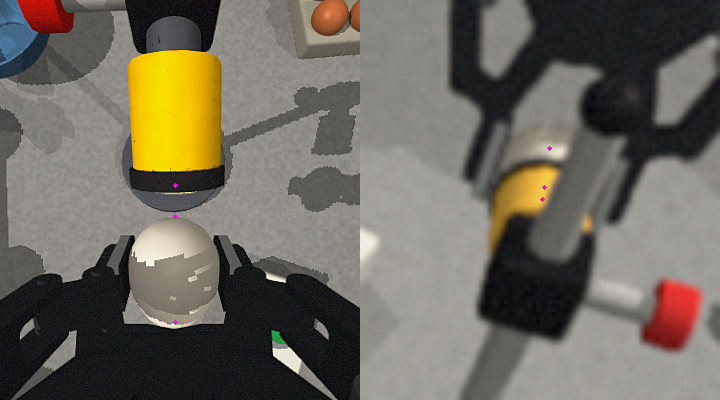

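The egg sits centred and in line, about 15 mm short of the mouth in the wrist view, and still. I hand the job in.

```bash
python3 -c "
from station import *
print(finish_job(), state()['grip_width'])"
```

```text
the job is handed in; nothing more can be done
the job is handed in; nothing more can be done
```

I pressed the green button fully down, picked the white egg out of the rack and handed the job in at about 13 s, still holding the egg at the lamp. No verdict was reported.

- **Button:** the push bottomed out at about 36 N on the wrist, against the 5 N spring. I did not read the switch itself.
- **Egg:** it was gripped at a 35 N setting, 43 mm finger opening, which stayed steady through the whole carry.
- **Final position:** the computed blunt end is 15 mm short of the mouth and within about 1 mm of the barrel axis each way. The tool is within about 0.01 rad of the barrel direction I measured, which tilts about 22° below level. These figures assume the egg has not turned in the pads.
- **Steadiness:** joint speeds were about 0.0015 rad/s and the wrist force under 1 N.
- **Agreement of checks:** the views of the mouth agreed within about 3 mm. The egg tip and mouth fell where predicted within about 2 mm in the wrist and top pictures at a 45 mm gap. The last wrist picture showed the same.
- **Failed check:** the first colour masks for the mouth caught the wall, so I redid that measurement before using it.
- **Not checked:** I did not re-measure the brown eggs or the lamp at the end. Nothing in the pictures or the forces suggested either had moved.

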